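# Check the gap of a split candle mould with a taper blade

### The job

Lay the retaining bar across the two blocks of the split candle mould, seated flat between the small ears, and let go of it. Then take the taper blade from its wooden stand and slide it upright down into the gap between the mould's two plates, at the end away from the bar, until it drags snugly on both plates without being forced. Finish there, still holding the blade snug at that depth in the gripper, and leave the other things on the table where they are.

Things in the scene. Friction and masses are not known exactly. Their poses are not given: they have to be found in the camera images.
- mould: fixed split candle mould: dark base 136x150x12 mm with a fixed aluminium plate. Origin on the table under that plate's inner face, half-way along it; x points across the gap to the sprung plate, y along the gap, z up. Fixed plate: x -38 to 0 mm, y -65 to 65 mm, top at z 87 mm, upper 6 mm of its inner edge bevelled at 45 degrees. The -y end is the bar's, the +y end the blade's
- backing: fixed backing block of the mould carrying the sprung plate. Origin on the sprung plate's inner face at rest, 12 mm above the table, axes as the mould's; its x offset from the mould's origin is the gap, 5 to 7.5 mm, different each time. Sprung plate: x 0 to 12 mm, y -65 to 65, top 84 mm above the table, inner edge bevelled 5 mm. Block: x 18 to 48 mm, top 87 mm above the table
- sprung_plate (a joint): how far the sprung plate has been pushed away from the fixed plate, m; 0 at rest, spring 4 N per mm; beyond 3.5 mm it is being forced. A sideways push felt on the blade means that it bears more on one plate: move it that way until it bears on both
- cradle (a point): where the middle of the bar's underside belongs: -y end of the mould, 87 mm above the table, 6 mm to the sprung side of the fixed plate's inner face. The bar lies along the mould's x on fixed plate and backing block, between two pairs of steel ears (12 mm high, 28 mm apart inside, 10 mm long, at mould x -28 and about +39 mm)
- gap_mouth (a point): point in the mouth of the gap where the blade goes in: 35 mm from the middle towards the +y end, at the height of the fixed plate's top (87 mm above the table), 3 mm from the fixed plate's face
- bar: loose retaining bar, 0.25 kg: steel bar 100 mm long (its x), 20 mm wide (y), 14 mm high, with a black grip block on top in the middle, 26 mm (x) by 20 mm (y) by 30 mm high. Origin at the centre of its underside; both ways round are the same
- bar_grip (a point): centre of the bar's grip block, 29 mm above the bar's underside, 15 mm below its top; axes as the bar's
- stand: fixed wooden block 70x80x90 mm with an upright slot in which the blade hangs by its handle. Origin at the centre of its underside
- blade: loose taper blade, 90 g: steel, 80 mm long down -z, 24 mm wide (y), thickness (x) 10 mm at the handle tapering to 3 mm at the tip; black handle 18 (x) x 30 (y) x 50 mm high. Origin under the handle, which rests on the stand. Either way round. Thickness goes across the gap. Drags from 20 to 55 mm deep on, then 1 mm deeper opens the gap 0.09 mm; pressed down with 3 to 7 N it is snug
- blade_handle (a point): centre of the blade's handle, 25 mm above its underside, 105 mm above the blade's tip; axes as the blade's
- blade_tip (a point): middle of the blade's lower end
- cup: small open steel measuring cup, 64 mm wide, 71 mm tall; bystander, origin at the centre of its underside
- wax_mould: round silicone candle mould, 68 mm wide, 84 mm tall, wax in it; bystander, origin at the centre of its underside
- tin: flat tinplate box, 77x124x48 mm; bystander, origin at the centre of its underside
- pliers: small pliers with red sleeves, 172x54x12 mm, lying flat; bystander, origin at the centre of its underside
- probe: white probe thermometer, 22x203x16 mm, lying flat; bystander, origin at the centre of its underside
There are look-alikes about, which are no part of the job. Leave any blue look-alike of the bar alone.

How it is judged:
On the way, in this order (a step that is already met when the one before it is completed fails the run):
1. the bar lies across both blocks between the ears, flat and let go (x of bar_grip in the frame of mould between -0.008 and 0.02 m and y of bar_grip in the frame of mould between -0.048 and -0.032 m and z of bar_grip in the frame of mould between 0.113 and 0.119 m and angle between the x axis of bar and the x axis of mould, either way round below 0.2 rad and angle between bar's own z axis and vertical below 0.06 rad and contact force between bar and mould above 0.1 N and contact force between bar and backing above 0.1 N and contact force between bar and the fingers below 0.1 N), for 0.2 s.
2. the blade's tip is down in the gap between the plates (z of blade_tip in the frame of mould between 0.014 and 0.079 m and x of blade_tip in the frame of mould between -0.002 and 0.012 m and y of blade_tip in the frame of mould between 0.005 and 0.052 m and contact force between blade and the fingers above 1 N), for 0.1 s.
At the end, for the whole second after the job is handed in: Bar let go, flat on both blocks within 14 mm along and 8 mm across of the cradle. Blade gripped, still, upright to 0.15 rad, tip 8 mm or more below the plate top, 5 to 52 mm towards +y, pressing each plate with 0.7 to 20 N; sprung plate back under 3.5 mm; blade clear of the bar (all of step 1 and z of blade_tip in the frame of mould between 0.014 and 0.079 m and x of blade_tip in the frame of mould between -0.002 and 0.012 m and y of blade_tip in the frame of mould between 0.005 and 0.052 m and contact force between blade and mould between 0.7 and 20 N and contact force between blade and backing between 0.7 and 20 N and contact force between blade and the fingers above 2 N and angle between blade's own z axis and vertical below 0.15 rad and linear speed of blade below 0.01 m/s and contact force between blade and bar below 0.1 N and value of joint sprung_plate below 0.0035 m); the arm keeps its last pose, push and grip.
It fails at once if the sprung plate is forced back more than 5 mm (value of joint sprung_plate above 0.005 m).
It fails at once if a bystander is pushed more than 40 mm away (distance of any of cup, wax_mould, tin, pliers, probe from where it was at the start of the episode above 0.04 m).
It also fails if it takes over 64 s, if anything falls off the work surface, if the arm or the gripper's body presses on something with over 40 N, if the wrist force passes 120 N, or if a joint passes its speed limit or range.

### The arm

A 6-joint arm with a two-finger parallel gripper is mounted at the origin on a cart in front of the work surface, level with it; the furniture and walls round the work are solid. World frame = base frame: x ahead of the robot, y to its left, z up, the work surface at z = 0. Lengths are in m, angles in rad, forces in N, time in s.
With the tool pointing down it reaches from about 0.25 to 0.775 m from the base axis. Payload 4 kg.
Tool frame: the origin (TCP) lies at the very end of the fingers, on their centre line; the grasp point (between the pads) lies 19 mm behind it (robot.grip_point_offset is the distance from the TCP to the grasp point, in m); z points along the fingers, x is the direction in which the jaws open and shut, and the axes are right-handed (so a half turn about z gives the same grasp; the last joint's range is limited). The gripper opens to 94 mm and grips with 3 to 60 N. Pads are 16 mm wide; open, the fingers measure 119 mm over their backs; the gripper's body (75 mm by 177 mm) begins 78 mm behind the grasp point.
Start: joints at [-1.235, 0.087, 1.371, -0, 1.684, -0.103], TCP at [0.234, -0.498, 0.206] pointing down, gripper open.
Joint ranges: [-3.1, 3.1], [-0.76, 2.03], [0.27, 2.55], [-1.08, 4.22], [0.17, 2.65], [-2.57, 2.57]. Speed limits (rad/s): [2.79, 2.79, 3.14, 3.14, 3.14, 3.14].

### API

Orientations are given as [roll, pitch, yaw] about the fixed x, y, z axes, in that order (R = Rz(yaw) Ry(pitch) Rx(roll)).
In Python, from bench import robot gives the robot as it stands.
- The arm moves only by the shell command python3 -m inch 'ROWS'. ROWS is text: rows parted by semicolons, each of 5 numbers parted by spaces: the shift along the tool's x, y, z in cm, then the turn about the tool's z in rad, then the closure, from 0 (fully open) to 1 (shut). In form: tx ty tz spin claw; .... A call has 1 to 20 rows; each row is the pose to reach, as a shift and turn from the pose measured when the call began, along the tool's axes at that moment; what a row does not reach only later rows make up. A row lasts 1/12 s, in which the tool goes at most 41.7 mm and 7.16 degrees, less where a joint would pass 70% of its speed; a pose out of reach is approached as far as the arm can. A call with a gripper value outside its range is refused whole. The fingers move at their own pace and stop on an object; the grip force is fixed at half the most. Time passes only in rows, so rows that repeat a pose let the fingers close. It gives the time, the measured TCP pose, the force and the opening at its end, in the units of the state.
- robot.get_obs(): the state, without advancing time (a new reading comes with each control period).
- robot.snapshot(name): name is "scene" or "side" or "wrist"; returns (picture, depth): 384x512x3 uint8, blue, green, red; 384x512 float32, m along the optical axis (not along the pixel's ray), 0 where there is no reading.
- robot.camera_info(name): a dict with "K" (3x3 intrinsics, pixels), "extrinsics" (4x4, takes a point from world to camera coordinates); the wrist camera has in their place "mount" (4x4, takes a point from camera to tool coordinates, whose origin is the TCP and whose axes are the tool frame's). Camera axes: x right, y down, z forward; pixel columns grow to the right and rows downward; lengths in m; the calibration is good to about 2 mm. The wrist camera is an equidistant fisheye: a pixel r from the principal point sees the ray r / f radians off the axis. A picture is of the moment at which its call begins: read the wrist's pose just before it. camera_info takes no time and is no camera call.
- robot.close_job(): hands the job in, once; it reports no verdict.
The state is a dict: "time": time; "joint_positions": joint angles; "qvel": joint speeds; "joint_torque": joint torques, N m; "tool_pos": TCP position; "ee_rot": TCP orientation; "wrist_force": force on the tool from outside, world axes, zero at the start; "wrist_torque": the same for the moment, N m; "width": finger opening in m.
Only numpy, scipy, OpenCV 4.12 (cv2) and the standard library are available. Lean on these libraries where they do the work, as an engineer would, in place of code of your own. Each camera call takes 0.05 s, during which the arm holds its last target.

## Working session

There is one attempt and no reset: what is moved stays moved. The work goes in short steps, Python scripts to look and compute and a shell command to move; the robot and the scene stay as the last step left them, time stands still between calls to the robot, and variables do not carry over. Pictures are saved under pics/ and viewed, and the job is handed in when it is done.

```bash
ls; mkdir -p pics; python3 - <<'E'
from bench import robot
import cv2,numpy as np
np.set_printoptions(precision=4,suppress=True)
o=robot.get_obs();print(o)
for n in ["scene","side","wrist"]:
    c=robot.camera_info(n);print(n,c)
    p,d=robot.snapshot(n);cv2.imwrite(f"pics/{n}0.png",p);np.save(f"pics/{n}0.npy",d)
E
```

```text
pics
{'time': 0.0, 'joint_positions': array([-1.2351,  0.0879,  1.3722, -0.0001,  1.6836, -0.1031]), 'qvel': array([-0.0006, -0.0017,  0.0014,  0.0013, -0.0014, -0.0017]), 'joint_torque': array([  0.0004, -34.0184, -30.2425,   0.0719,   0.0331,  -0.0002]), 'tool_pos': array([ 0.2335, -0.4974,  0.2043]), 'ee_rot': array([-3.1414,  0.0022, -1.132 ]), 'wrist_force': array([0.7243, 0.6877, 0.0566]), 'wrist_torque': array([-0.0063, -0.0307, -0.0144]), 'width': 0.09427783587054292}
scene {'K': array([[411.4783,   0.    , 253.1538],
       [  0.    , 411.4783, 193.641 ],
       [  0.    ,   0.    ,   1.    ]]), 'extrinsics': array([[-0.5047, -0.8632,  0.0143,  0.1382],
       [-0.5584,  0.3138, -0.7679,  0.4299],
       [ 0.6584, -0.3956, -0.6404,  0.86  ],
       [ 0.    ,  0.    ,  0.    ,  1.    ]])}
side {'K': array([[387.7034,   0.    , 259.8838],
       [  0.    , 387.7034, 189.883 ],
       [  0.    ,   0.    ,   1.    ]]), 'extrinsics': array([[ 0.9962, -0.0838, -0.0249, -0.5265],
       [-0.0618, -0.4736, -0.8786,  0.0644],
       [ 0.0618,  0.8768, -0.4769,  1.1943],
       [ 0.    ,  0.    ,  0.    ,  1.    ]])}
wrist {'K': array([[297.3186,   0.    , 254.7408],
       [  0.    , 297.3186, 192.4774],
       [  0.    ,   0.    ,   1.    ]]), 'mount': array([[ 1.    , -0.0002, -0.0003,  0.0002],
       [ 0.0003,  0.9611,  0.2761, -0.0807],
       [ 0.0003, -0.2761,  0.9611, -0.1798],
       [ 0.    ,  0.    ,  0.    ,  1.    ]])}
```

View pics/scene0.png

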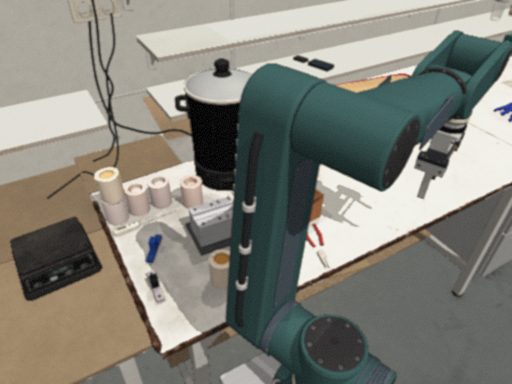

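View pics/side0.png

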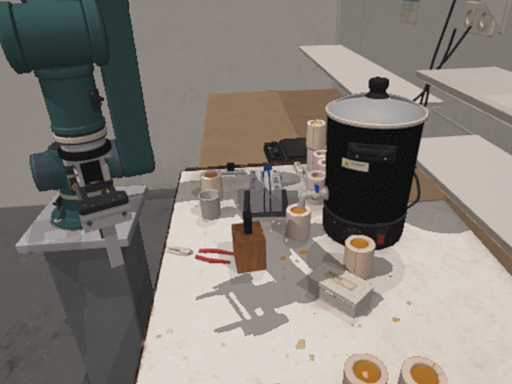

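View pics/wrist0.png

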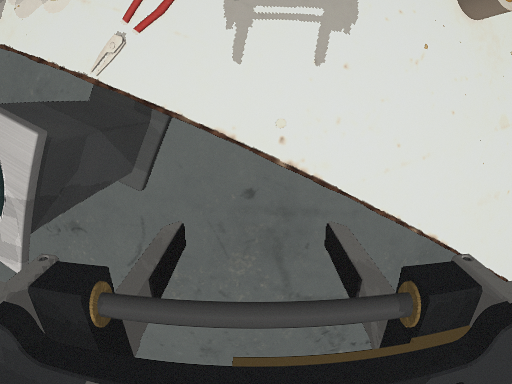

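```bash
cat > h.py <<'E'
import numpy as np,cv2
from bench import robot
np.set_printoptions(precision=4,suppress=True)
from scipy.spatial.transform import Rotation as R
def world(name,d,us,vs):
    c=robot.camera_info(name);K=c["K"];T=c["extrinsics"]
    z=d[vs,us];x=(us-K[0,2])/K[0,0]*z;y=(vs-K[1,2])/K[1,1]*z
    return (np.stack([x,y,z],-1)-T[:3,3])@T[:3,:3]
def proj(name,P):
    c=robot.camera_info(name);K=c["K"];T=c["extrinsics"]
    q=P@T[:3,:3].T+T[:3,3];q=q@K.T;return q[...,:2]/q[...,2:]
def ray_plane(name,u,v,z):
    c=robot.camera_info(name);K=c["K"];T=c["extrinsics"]
    r=np.linalg.inv(K)@np.array([u,v,1.]);C=-T[:3,:3].T@T[:3,3];r=T[:3,:3].T@r
    return C+r*(z-C[2])/r[2]
def cloud(name,d):
    vs,us=np.nonzero(d>0);return world(name,d,us,vs),us,vs
# wrist fisheye
def wrist_pose(o):
    T=np.eye(4);T[:3,:3]=R.from_euler('xyz',o["ee_rot"]).as_matrix();T[:3,3]=o["tool_pos"]
    return T@robot.camera_info("wrist")["mount"]
def wrist_rays(o,us,vs):
    K=robot.camera_info("wrist")["K"];M=wrist_pose(o)
    us=np.asarray(us,float);vs=np.asarray(vs,float)
    dx=us-K[0,2];dy=vs-K[1,2];r=np.hypot(dx,dy)+1e-9;t=r/K[0,0]
    ray=np.stack([np.sin(t)*dx/r,np.sin(t)*dy/r,np.cos(t)],-1)
    return M[:3,3],ray@M[:3,:3].T,np.cos(t)
def wrist_plane(o,u,v,z):
    C,r,_=wrist_rays(o,u,v);return C+r*((z-C[2])/r[...,2])[...,None]
def wrist_cloud(o,d,us,vs):
    C,r,c=wrist_rays(o,us,vs);return C+r*(d[vs,us]/c)[...,None]
def snap(name,tag):
    o=robot.get_obs();p,d=robot.snapshot(name);cv2.imwrite(f"pics/{name}{tag}.png",p);np.save(f"pics/{name}{tag}.npy",d)
    np.save(f"pics/{name}{tag}_o.npy",o,allow_pickle=True);return o,p,d
def load(name,tag):
    import os
    f=f"pics/{name}{tag}_o.npy"
    o=np.load(f,allow_pickle=True).item() if os.path.exists(f) else None
    return o,cv2.imread(f"pics/{name}{tag}.png"),np.load(f"pics/{name}{tag}.npy")
E
python3 - <<'E'
from h import *
_,p,d=load("side",0)
a=p[140:280,180:350];cv2.imwrite("pics/c1.png",cv2.resize(a,None,fx=4.5,fy=4.2,interpolation=cv2.INTER_CUBIC))
_,p,_=load("scene",0)
a=p[170:330,85:245];cv2.imwrite("pics/c2.png",cv2.resize(a,None,fx=3.7,fy=3.7,interpolation=cv2.INTER_CUBIC))
E
```

```text
(no output)
```

View pics/c1.png

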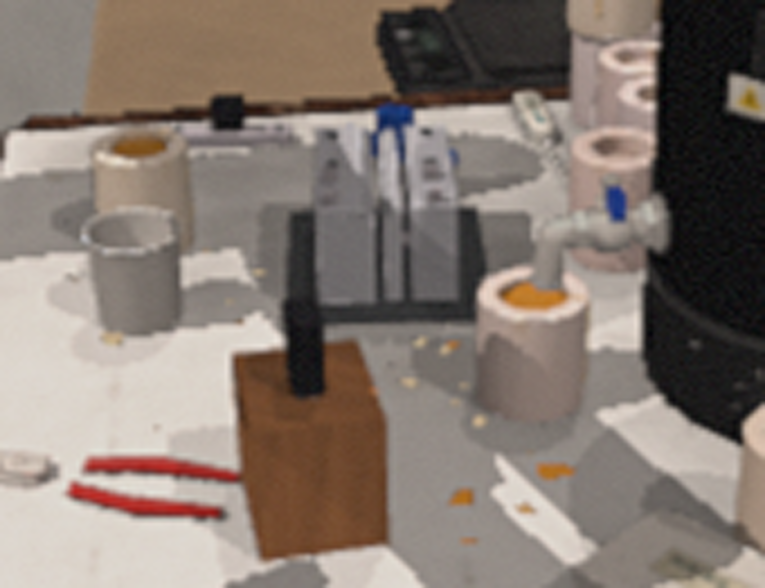

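View pics/c2.png

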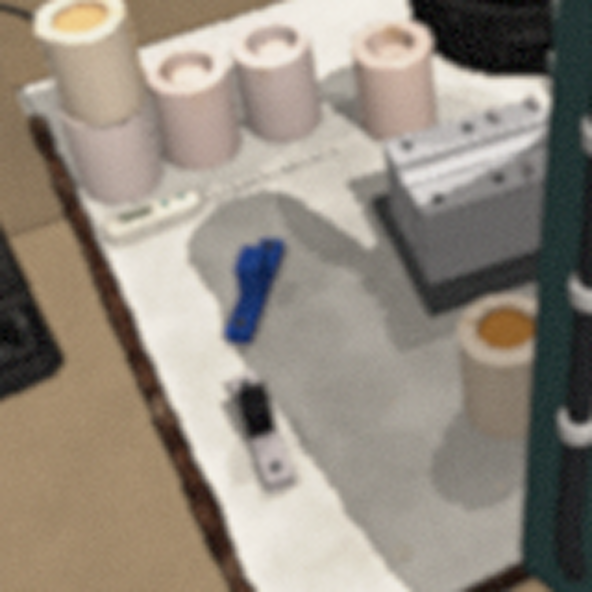

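```bash
python3 - <<'E'
from h import *
_,p,d=load("side",0)
P,u,v=cloud("side",d)
T=robot.camera_info("side")["extrinsics"];print("cam",-T[:3,:3].T@T[:3,3])
m=(u>225)&(u<310)&(v>150)&(v<240)
for z0,z1 in [(0.079,0.095),(0.005,0.02)]:
    s=m&(P[:,2]>z0)&(P[:,2]<z1);Q=P[s];print(z0,len(Q),Q.min(0),Q.max(0))
# top image of z 75..100
hsv=cv2.cvtColor(p,cv2.COLOR_BGR2HSV)
H=hsv[v,u]
def rep(n,s):
    Q=P[s];print(n,len(Q),Q.min(0),Q.max(0),np.median(Q,0))
rep("wood",(H[:,0]<15)&(H[:,1]>120)&(u>225)&(u<275)&(v>215)&(v<275))
rep("handle",(H[:,2]<60)&(u>240)&(u<255)&(v>195)&(v<236))
rep("blue",(H[:,0]>105)&(H[:,0]<130)&(H[:,1]>120)&(u>250)&(u<300)&(v<190))
rep("bargrip",(H[:,2]<60)&(u>224)&(u<236)&(v>160)&(v<174))
_,p,d=load("scene",0)
P,u,v=cloud("scene",d);hsv=cv2.cvtColor(p,cv2.COLOR_BGR2HSV);H=hsv[v,u]
rep("bar",(u>145)&(u<168)&(v>268)&(v<305)&(P[:,2]>0.007))
rep("grip",(u>145)&(u<168)&(v>268)&(v<305)&(P[:,2]>0.035))
rep("blue",(H[:,0]>105)&(H[:,0]<130)&(H[:,1]>120)&(u>140)&(u<170)&(v<270))
E
```

```text
cam [ 0.4546 -1.0608  0.613 ]
0.079 1175 [ 0.437  -0.3393  0.079 ] [0.6834 0.0371 0.0949]
0.005 1531 [ 0.4225 -0.2321  0.005 ] [0.7408 0.3784 0.02  ]
wood 1361 [ 0.4197 -0.347   0.0031] [ 0.5136 -0.2626  0.1239] [ 0.4762 -0.3386  0.0687]
handle 285 [ 0.4671 -0.3202  0.0041] [0.5033 0.004  0.1449] [ 0.4795 -0.3119  0.1099]
blue 38 [0.5525 0.142  0.0144] [0.5781 0.1588 0.0492] [0.5662 0.1478 0.0433]
bargrip 61 [0.4201 0.18   0.0057] [0.4573 0.2508 0.0485] [0.4398 0.1885 0.0335]
bar 274 [0.3897 0.1833 0.0076] [0.492  0.2091 0.0478] [0.4286 0.198  0.0168]
grip 80 [0.4277 0.1862 0.0352] [0.4544 0.2069 0.0478] [0.4372 0.197  0.0441]
blue 190 [0.5209 0.1238 0.0067] [0.5996 0.1872 0.0494] [0.5579 0.1591 0.0182]
```

```bash
python3 - <<'E'
from h import *
_,p,d=load("side",0)
P,u,v=cloud("side",d)
s=(P[:,2]>0.15)&(P[:,0]>0.3)&(P[:,1]<0.5)&(P[:,1]>-0.6)&(P[:,2]<0.6)&(P[:,0]<1.1)
for z0 in np.arange(0.15,0.5,0.05):
    Q=P[s&(P[:,2]>=z0)&(P[:,2]<z0+.05)]
    if len(Q):print(z0,len(Q),np.percentile(Q,[1,99],0))
# move calculator
o=robot.get_obs();Rm=R.from_euler('xyz',o["ee_rot"]).as_matrix()
for t in [(0.5,-0.12,0.38)]:
    print(Rm.T@(np.array(t)-o["tool_pos"])*100)
E
```

```text
0.15 2651 [[ 0.649  -0.5609  0.1508]
 [ 0.9175  0.2265  0.1997]]
0.2 7924 [[ 0.6855 -0.5346  0.201 ]
 [ 1.096   0.4645  0.2483]]
0.25 2036 [[ 0.6832 -0.3389  0.2506]
 [ 1.0573  0.1208  0.2996]]
0.30000000000000004 2526 [[ 0.6786 -0.308   0.3006]
 [ 1.0533  0.0841  0.3497]]
0.3500000000000001 4800 [[ 0.7076 -0.4293  0.3506]
 [ 1.0921  0.0616  0.3957]]
0.40000000000000013 275 [[ 0.7703 -0.2145  0.4003]
 [ 1.0949  0.0946  0.4486]]
0.45000000000000007 68 [[1.0664 0.0239 0.4515]
 [1.099  0.0873 0.4997]]
[-22.8824 -40.1647 -17.4963]
```

```bash
python3 - <<'E'
from h import *
o=robot.get_obs();Rm=R.from_euler('xyz',o["ee_rot"]).as_matrix()
print(Rm.T@(np.array((0.48,-0.06,0.36))-o["tool_pos"])*100)
E
```

```text
[-29.1605 -40.9031 -15.4861]
```

```bash
python3 -m inch '-10 -14 -10 0.1 0;-29 -41 -15.5 0.44 0;-29 -41 -15.5 0.44 0;-29 -41 -15.5 0.44 0;-29 -41 -15.5 0.44 0;-29 -41 -15.5 0.44 0;-29 -41 -15.5 0.44 0;-29 -41 -15.5 0.44 0;-29 -41 -15.5 0.44 0;-29 -41 -15.5 0.44 0;-29 -41 -15.5 0.44 0;-29 -41 -15.5 0.44 0;-29 -41 -15.5 0.44 0;-29 -41 -15.5 0.44 0;-29 -41 -15.5 0.44 0;-29 -41 -15.5 0.44 0'
python3 - <<'E'
from h import *
o,p,d=snap("wrist",1);print(o["time"],o["tool_pos"],o["ee_rot"],o["wrist_force"],abs(o["qvel"]).max())
E
```

```text
time: 1.48
tool_pos: [0.4812, -0.0614, 0.3595]
ee_rot: [3.14, 0.001, -1.572]
wrist_force: [0.3, -0.8, 0.1]
width: 0.0938
1.4833 [ 0.4812 -0.0614  0.3595] [ 3.1396  0.0013 -1.5721] [ 0.3474 -0.7896  0.0877] 0.026225814441362502
```

View pics/wrist1.png

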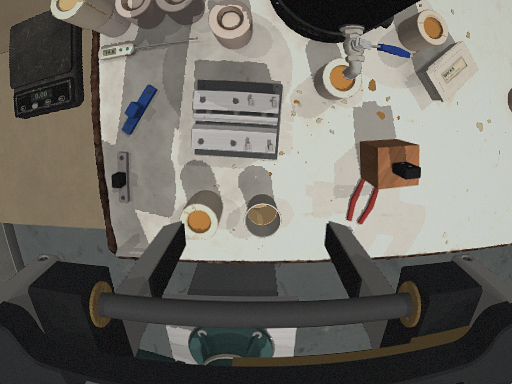

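```bash
python3 - <<'E'
from h import *
o,p,d=load("wrist",1)
a=p[65:170,180:295];cv2.imwrite("pics/c3.png",cv2.resize(a,None,fx=5.6,fy=5.6,interpolation=cv2.INTER_CUBIC))
us,vs=np.meshgrid(np.arange(512),np.arange(384));us=us.ravel();vs=vs.ravel()
k=d[vs,us]>0;us=us[k];vs=vs[k]
W=wrist_cloud(o,d,us,vs)
m=(us>185)&(us<290)&(vs>70)&(vs<165)
for z0,z1 in [(.078,.0855),(.0855,.092),(.094,.105),(.005,.02)]:
    Q=W[m&(W[:,2]>z0)&(W[:,2]<z1)];print(z0,len(Q),Q.min(0),Q.max(0)) if len(Q) else 0
E
```

```text
0.078 863 [ 0.4973 -0.0951  0.078 ] [0.5897 0.0345 0.0855]
0.0855 3407 [ 0.4959 -0.0962  0.0855] [0.5932 0.0362 0.092 ]
0.094 119 [ 0.5006 -0.0925  0.0943] [ 0.5783 -0.0481  0.1002]
0.005 1846 [ 0.472  -0.1089  0.0088] [0.6159 0.0495 0.0194]
```

View pics/c3.png

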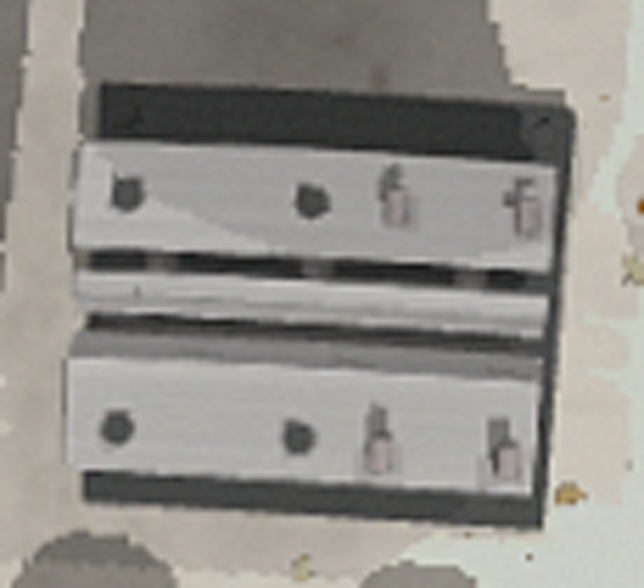

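```bash
cat > fit.py <<'E'
from h import *
def wc(o,d,box):
    u0,u1,v0,v1=box
    us,vs=np.meshgrid(np.arange(u0,u1),np.arange(v0,v1));us=us.ravel();vs=vs.ravel()
    k=d[vs,us]>0;us=us[k];vs=vs[k];return wrist_cloud(o,d,us,vs),us,vs
def rect(Q):
    (c,s,a)=cv2.minAreaRect((Q[:,:2]*1000).astype(np.float32));return np.array(c),np.array(s),a
E
python3 - <<'E'
from fit import *
o,p,d=load("wrist",1)
W,us,vs=wc(o,d,(185,292,65,168))
zt=np.median(W[(W[:,2]>.083)&(W[:,2]<.092)][:,2]);print("ztop",zt)
s=(W[:,2]>zt-.0025)&(W[:,2]<zt+.003)
print(rect(W[s]))
# split fixed/block: rotate
for yaw in [None]:
    c,sz,a=rect(W[s]); yaw=np.deg2rad(a if a<45 else a-90)
    ex=np.array([np.cos(yaw),np.sin(yaw)]);ey=np.array([-ex[1],ex[0]])
    X=W[s][:,:2]@ex;Y=W[s][:,:2]@ey
    print("yaw",yaw);h,b=np.histogram(X,bins=np.arange(X.min(),X.max()+.002,.002));print(b[0],h)
    print(Y.min(),Y.max())
    # precise per-row edges
    # outer low edge
    yb=np.arange(Y.min()+.01,Y.max()-.01,.01)
    lo=np.array([X[(abs(Y-y)<.005)].min() for y in yb]);hi=np.array([X[(abs(Y-y)<.005)].max() for y in yb])
    print("slope lo,hi",np.polyfit(yb,lo,1),np.polyfit(yb,hi,1))
s=(W[:,2]>.005)&(W[:,2]<.019);print("base",rect(W[s]),np.median(W[s][:,2]))
# bar, blade, stand
W,us,vs=wc(o,d,(105,135,145,210));
for z0,z1 in [(.009,.02),(.036,.055)]:
    s=(W[:,2]>z0)&(W[:,2]<z1);print("bar",rect(W[s]),np.median(W[s][:,2]))
W,us,vs=wc(o,d,(350,430,130,195));
for z0,z1 in [(.084,.1),(.13,.15)]:
    s=(W[:,2]>z0)&(W[:,2]<z1);print("stand",rect(W[s]),np.median(W[s][:,2]))
E
```

```text
ztop 0.08728674485008886
(array([544.0773, -30.37  ]), array([129.8116,  91.8866]), 86.61847686767578)
yaw -0.05901871239140951
0.49897805546110363 [ 70 108  98  93  93  88  93 103 108 110 104 107 108 116 109 111 110  69
   3   0   0   0   0   4  32  47  49  33   0   0  22 103 112 109 114 109
  95  92  90  98  94 118 110 108 112  89]
-0.0631308379204264 0.06668073052818105
slope lo,hi [-0.0019  0.4999] [0.0094 0.5902]
base (array([544.5298, -30.1802]), array([151.2444, 136.4797]), 86.41371154785156) 0.012456306367268799
bar (array([431.5718, 211.7929]), array([ 55.5088, 124.3552]), 81.35942840576172) 0.014383905721706669
bar (array([441.9525, 195.8957]), array([17.837 , 25.2427]), 86.07313537597656) 0.04402426053066219
stand (array([ 477.2235, -300.6455]), array([71.0129, 82.7252]), 5.541367053985596) 0.09053078526973835
stand (array([ 478.0195, -299.5743]), array([18.1619, 30.395 ]), 3.0731465816497803) 0.1399579310763339
```

```bash
python3 -m inch '-25.7 3.9 15 0.067 0.4;-25.7 3.9 15 0.067 0.4;-25.7 3.9 15 0.067 0.4;-25.7 3.9 15 0.067 0.4;-25.7 3.9 15 0.067 0.4;-25.7 3.9 15 0.067 0.4;-25.7 3.9 15 0.067 0.4;-25.7 3.9 20 0.067 0.4;-25.7 3.9 25 0.067 0.4;-25.7 3.9 25 0.067 0.4;-25.7 3.9 25 0.067 0.4;-25.7 3.9 25 0.067 0.4'
python3 - <<'E'
from h import *
o,p,d=snap("wrist",2);print(o["time"],o["tool_pos"],o["ee_rot"],o["width"],o["wrist_force"])
E
```

```text
time: 2.53
tool_pos: [0.4413, 0.1941, 0.1087]
ee_rot: [3.136, -0.0, -1.642]
wrist_force: [0.6, -0.2, 1.1]
width: 0.0565
2.5333 [0.4413 0.1941 0.1087] [ 3.1363 -0.0001 -1.6423] 0.05650697763630433 [ 0.6244 -0.205   1.1216]
```

View pics/wrist2.png

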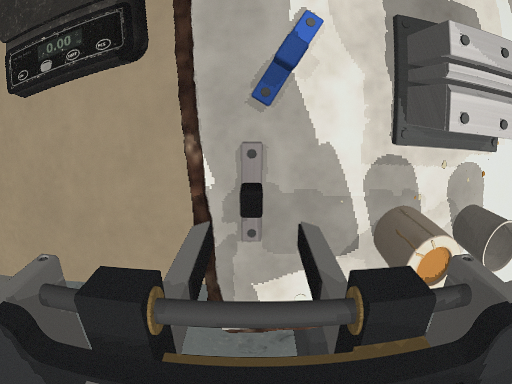

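```bash
python3 - <<'E'
from fit import *
o,p,d=load("wrist",2)
W,us,vs=wc(o,d,(235,275,135,245));
for z0,z1 in [(.010,.025),(.038,.055)]:
    s=(W[:,2]>z0)&(W[:,2]<z1);r=rect(W[s]);print("bar",r,np.median(W[s][:,2]))
# finger tips mid line in tool frame sanity
Rm=R.from_euler('xyz',o["ee_rot"]).as_matrix();print(Rm.T@(np.array([r[0][0]/1e3,r[0][1]/1e3,.013])-o["tool_pos"])*100)
E
```

```text
bar (array([441.2406, 197.6971]), array([ 20.0523, 100.6527]), 85.50696563720703) 0.01461709717633658
bar (array([441.53  , 197.2854]), array([19.3026, 25.8361]), 85.3678207397461) 0.044290479215625164
[-0.3216 -0.0486  9.5706]
```

```bash
python3 -m inch '-0.3 0 3.5 0.01 0.4;-0.3 0 7 0.01 0.4;-0.3 0 9.5 0.01 0.4;-0.3 0 9.5 0.01 0.4;-0.3 0 9.5 0.01 0.4;-0.3 0 9.5 0.01 1;-0.3 0 9.5 0.01 1;-0.3 0 9.5 0.01 1;-0.3 0 9.5 0.01 1;-0.3 0 9.5 0.01 1;-0.3 0 9.5 0.01 1;-0.3 0 9.5 0.01 1'

```

```text
time: 3.58
tool_pos: [0.4434, 0.1977, 0.0165]
ee_rot: [3.142, 0.001, -1.652]
wrist_force: [0.8, -1.1, 2.3]
width: 0.0198
```

```bash
python3 -m inch '0 0 -3 0 1;0 0 -7 0 1;0 0 -11 0 1;4 -2 -15 0 1;8 -4 -18 0 1;12 -6 -18 0 1;15.5 -8 -18 -0.02 1;19 -9.5 -18 -0.02 1;22.5 -11 -18 -0.02 1;25.9 -12 -18 -0.02 1;25.9 -12 -18 -0.02 1;25.9 -12 -16 -0.02 1;25.9 -12 -14 -0.02 1;25.9 -12 -13 -0.02 1;25.9 -12 -13 -0.02 1;25.9 -12 -13 -0.02 1'
python3 - <<'E'
from h import *
o,p,d=snap("wrist",3);print(o["time"],o["tool_pos"],o["ee_rot"],o["width"],o["wrist_force"])
snap("side",3);snap("scene",3)
E
```

```text
time: 4.92
tool_pos: [0.5412, -0.0697, 0.1451]
ee_rot: [3.139, 0.002, -1.631]
wrist_force: [-0.2, -0.0, -2.2]
width: 0.0196
4.9167 [ 0.5412 -0.0697  0.1451] [ 3.1389  0.002  -1.6314] 0.019594244835263643 [-0.1948 -0.0075 -2.2443]
```

View pics/wrist3.png

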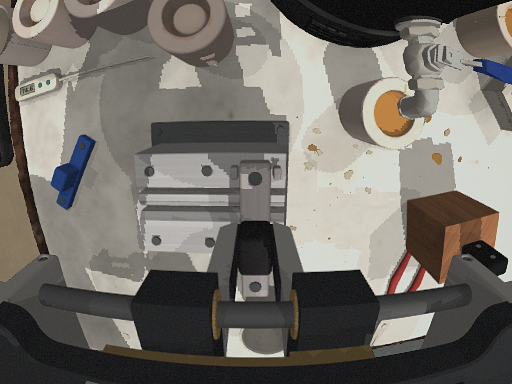

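View pics/side3.png

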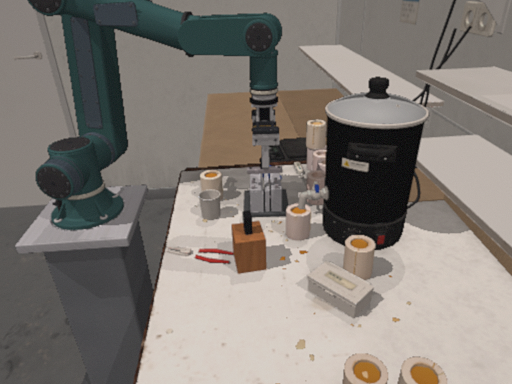

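```bash
python3 - <<'E'
from fit import *
o,p,d=load("wrist",3)
a=p[110:300,125:305];cv2.imwrite("pics/c4.png",cv2.resize(a,None,fx=3.15,fy=3.15,interpolation=cv2.INTER_CUBIC))
W,us,vs=wc(o,d,(120,300,110,280))
b=(W[:,2]>.128)&(W[:,2]<.15)&(us>230)&(us<285)&(vs<225);
print("barfar",rect(W[b]),np.median(W[b][:,2]))
yaw=-.06;ex=np.array([np.cos(yaw),np.sin(yaw)]);ey=np.array([-ex[1],ex[0]])
X=W[:,:2]@ex;Y=W[:,:2]@ey
s=(abs(W[:,2]-.0873)<.003)
fr=s&(us<225)
h,bb=np.histogram(X[fr],bins=np.arange(.49,.60,.002));print(list(zip(bb.round(3),h)))
print("Yrange block",Y[s&(X>.56)].min(),Y[s&(X>.56)].max())
b2=s&(X>.56);xx=X[b2];yy=Y[b2]
yb=np.arange(-.05,.06,.01);hi=[xx[abs(yy-y)<.005].max() for y in yb];print("hi",np.array(hi),np.polyfit(yb,hi,1))
f2=s&(X<.53)&(us<235);xx=X[f2];yy=Y[f2]
lo=[xx[abs(yy-y)<.005].min() for y in np.arange(0,.06,.01)];print("lo",np.array(lo))
e=(W[:,2]>.093)&(W[:,2]<.104)&(vs<190)&(X>.56)
E=np.c_[X[e],Y[e],W[e][:,2]];print("ears",len(E))
m=np.median(E[:,1])
for k in (E[:,1]<m-0.0,E[:,1]>m): print(E[k].min(0),E[k].max(0),np.median(E[k],0))
print("bar in XY",np.percentile(X[b],[1,99]),np.percentile(Y[b],[2,50,98]))
E
```

```text
barfar (array([569.1622, -71.9811]), array([31.2339, 40.096 ]), 86.17986297607422) 0.14296618623233093
[(np.float64(0.49), np.int64(0)), (np.float64(0.492), np.int64(0)), (np.float64(0.494), np.int64(0)), (np.float64(0.496), np.int64(0)), (np.float64(0.498), np.int64(14)), (np.float64(0.5), np.int64(107)), (np.float64(0.502), np.int64(131)), (np.float64(0.504), np.int64(137)), (np.float64(0.506), np.int64(123)), (np.float64(0.508), np.int64(126)), (np.float64(0.51), np.int64(115)), (np.float64(0.512), np.int64(122)), (np.float64(0.514), np.int64(156)), (np.float64(0.516), np.int64(148)), (np.float64(0.518), np.int64(159)), (np.float64(0.52), np.int64(158)), (np.float64(0.522), np.int64(160)), (np.float64(0.524), np.int64(175)), (np.float64(0.526), np.int64(166)), (np.float64(0.528), np.int64(174)), (np.float64(0.53), np.int64(197)), (np.float64(0.532), np.int64(235)), (np.float64(0.534), np.int64(130)), (np.float64(0.536), np.int64(8)), (np.float64(0.538), np.int64(0)), (np.float64(0.54), np.int64(0)), (np.float64(0.542), np.int64(0)), (np.float64(0.544), np.int64(0)), (np.float64(0.
[... 619 characters left out ...]
)), (np.float64(0.582), np.int64(212)), (np.float64(0.584), np.int64(214)), (np.float64(0.586), np.int64(220)), (np.float64(0.588), np.int64(215)), (np.float64(0.59), np.int64(174)), (np.float64(0.592), np.int64(0)), (np.float64(0.594), np.int64(0)), (np.float64(0.596), np.int64(0))]
Yrange block -0.06269751081419386 0.0672888229902089
hi [0.5906 0.5907 0.5907 0.5908 0.5909 0.5909 0.5909 0.5912 0.5913 0.5915
 0.5915] [0.0093 0.591 ]
lo [0.4997 0.4995 0.5    0.4996 0.4996 0.5006]
ears 208
[ 0.5709 -0.057   0.0936] [ 0.5806 -0.0233  0.1   ] [ 0.5759 -0.0543  0.0982]
[ 0.5706 -0.0233  0.0932] [ 0.5808 -0.0177  0.1   ] [ 0.5765 -0.0202  0.0981]
bar in XY [0.5539 0.5923] [-0.0468 -0.0367 -0.0273]
```

View pics/c4.png

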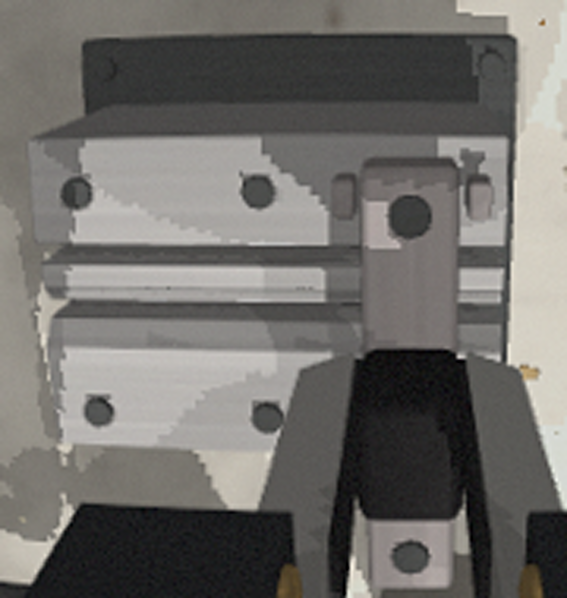

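```bash
python3 -m inch '0 0 1.5 0 1;0 0 3 0 1;0 0 3.6 0 1;0 0 3.9 0 1;0 0 4 0 1;0 0 4 0 1;0 0 4 0 1'
```

```text
time: 5.65
tool_pos: [0.5435, -0.0702, 0.1088]
ee_rot: [-3.137, 0.001, -1.631]
wrist_force: [-0.8, -0.3, -2.2]
width: 0.0196
```

```bash
python3 -m inch '0 0.15 0.3 0 1;0 0.15 0.45 0 1;0 0.15 0.55 0 1;0 0.15 0.6 0 1;0 0.15 0.6 0 1'
```

```text
time: 6.07
tool_pos: [0.5422, -0.0701, 0.1036]
ee_rot: [-3.137, 0.001, -1.631]
wrist_force: [-0.9, -1.2, 1.5]
width: 0.0199
```

```bash
python3 -m inch '0 0 0 0 0.9;0 0 0 0 0.7;0 0 0 0 0.5;0 0 0 0 0.5;0 0 0 0 0.5;0 0 0 0 0.5;0 0 -1 0 0.5;0 0 -4 0 0.5;0 0 -8 0 0.5;0 0 -12 0 0.5;0 0 -12 0 0.5;0 0 -12 0 0.5'
python3 - <<'E'
from h import *
o,p,d=snap("wrist",4);print(o["time"],o["tool_pos"],o["ee_rot"],o["width"],o["wrist_force"])
snap("side",4);snap("scene",4)
E
```

```text
time: 7.07
tool_pos: [0.5434, -0.0706, 0.2284]
ee_rot: [-3.128, -0.001, -1.631]
wrist_force: [-0.7, -0.5, -1.2]
width: 0.0468
7.0667 [ 0.5434 -0.0706  0.2284] [-3.1279 -0.001  -1.6313] 0.046847439862069296 [-0.6697 -0.5444 -1.1606]
```

View pics/wrist4.png

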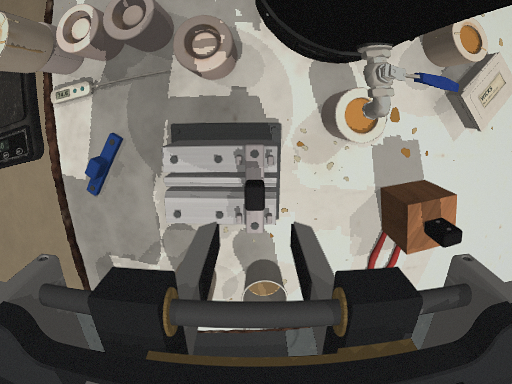

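```bash
python3 - <<'E'
from fit import *
o,p,d=load("wrist",4)
W,us,vs=wc(o,d,(120,330,90,235))
for z0,z1 in [(.094,.106),(.125,.14)]:
    b=(W[:,2]>z0)&(W[:,2]<z1);Q=W[b];print(len(Q),Q.min(0),Q.max(0),np.median(Q,0),rect(Q))
s=abs(W[:,2]-.0873)<.003
c,sz,a=rect(W[s]);print("top",c,sz,a-90)
W2,_,_=wc(o,d,(120,330,90,260));s=(W2[:,2]>.006)&(W2[:,2]<.018);print("base",rect(W2[s]))
E
```

```text
1318 [ 0.4902 -0.092   0.0941] [ 0.5908 -0.0473  0.1049] [ 0.5599 -0.0703  0.1014] (array([540.5024, -69.759 ]), array([ 39.2244, 100.3329]), 85.59839630126953)
537 [ 0.5272 -0.0801  0.1252] [ 0.5537 -0.0592  0.1337] [ 0.5413 -0.0698  0.1313] (array([540.5013, -69.8056]), array([19.891 , 25.7874]), 86.23225402832031)
top [544.4682 -29.7767] [130.0708  92.1455] -4.0559539794921875
base (array([545.2721, -33.77  ]), array([156.993, 299.155]), 5.842320919036865)
```

```bash
python3 -m inch '3.5 0.8 -1 -0.12 0.4;7 1.5 -1 -0.24 0.4;10.5 2.3 -1 -0.36 0.4;14 3 -1 -0.48 0.4;17.5 3.8 -1 -0.6 0.4;21 4.5 -1 -0.72 0.4;23.2 5.1 -1 -0.84 0.4;23.2 5.1 -1 -0.96 0.4;23.2 5.1 -1 -1.08 0.4;23.2 5.1 -1 -1.2 0.4;23.2 5.1 -1 -1.32 0.4;23.2 5.1 -1 -1.44 0.4;23.2 5.1 -1 -1.56 0.4;23.2 5.1 -1 -1.68 0.4;23.2 5.1 -1 -1.68 0.4;23.2 5.1 -1 -1.68 0.4;23.2 5.1 -1 -1.68 0.4'
python3 - <<'E'
from fit import *
o,p,d=snap("wrist",5);print(o["time"],o["tool_pos"],o["ee_rot"],o["width"],o["wrist_force"],abs(o["qvel"]).max())
W,us,vs=wc(o,d,(100,400,20,330))
k=(abs(W[:,0]-.478)<.07)&(abs(W[:,1]+.3)<.08)&(vs<230)
for z0,z1 in [(.084,.1),(.133,.15)]:
    s=k&(W[:,2]>z0)&(W[:,2]<z1)
    if s.sum()>10: print(rect(W[s]),np.median(W[s][:,2]))
E
```

```text
time: 8.63
tool_pos: [0.4755, -0.2982, 0.2305]
ee_rot: [-3.139, -0.001, 0.046]
wrist_force: [-0.3, 0.9, -0.2]
width: 0.0564
8.6333 [ 0.4755 -0.2982  0.2305] [-3.1393 -0.0006  0.0462] 0.05643632612817319 [-0.2704  0.8772 -0.2488] 0.010190141357191925
(array([ 477.0044, -301.0654]), array([70.5024, 81.3053]), 6.048968315124512) 0.0904921352902259
(array([ 476.6828, -300.4542]), array([18.1364, 29.2182]), 3.6805083751678467) 0.14016148736661538
```

View pics/wrist5.png

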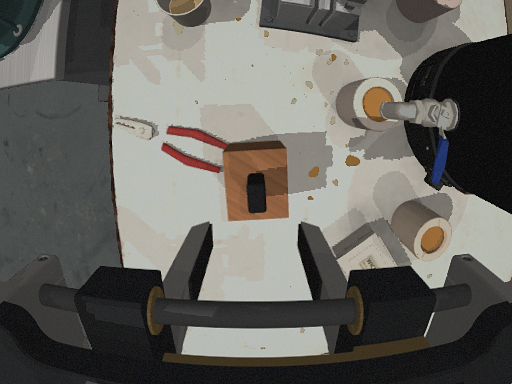

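```bash
python3 -m inch '0.1 0.2 4 -0.02 0.4;0.1 0.2 8 -0.02 0.4;0.1 0.2 11 -0.02 0.4;0.1 0.2 12.5 -0.02 0.4;0.1 0.2 12.9 -0.02 0.4;0.1 0.2 12.9 -0.02 0.4;0.1 0.2 12.9 -0.02 0.4'
```

```text
time: 9.27
tool_pos: [0.4775, -0.3004, 0.1031]
ee_rot: [-3.141, -0.003, 0.066]
wrist_force: [1.1, 0.1, 1.2]
width: 0.0563
```

```bash
python3 -m inch '0 0 0.3 0 0.6;0 0 0.3 0 0.7;0 0 0.3 0 1;0 0 0.3 0 1;0 0 0.3 0 1;0 0 0.3 0 1;0 0 0.3 0 1;0 0 0.3 0 1;0 0 0.3 0 1'
python3 - <<'E'
from h import *
o,p,d=snap("wrist",6);print(o["tool_pos"],o["ee_rot"],o["width"],o["wrist_force"])
E
```

```text
time: 10.02
tool_pos: [0.4775, -0.3005, 0.1003]
ee_rot: [-3.141, -0.003, 0.066]
wrist_force: [-0.9, -0.5, 1.1]
width: 0.0179
[ 0.4775 -0.3005  0.1003] [-3.1412 -0.0027  0.0661] 0.017883085099044065 [-0.9465 -0.504   1.0885]
```

View pics/wrist6.png

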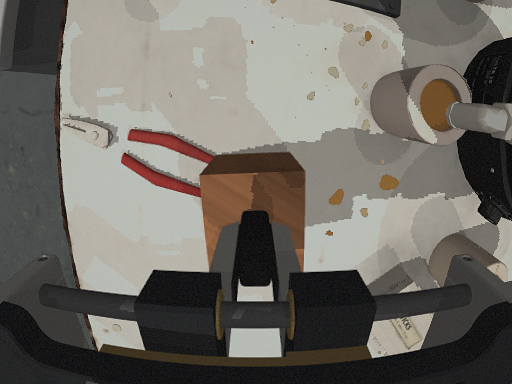

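```bash
python3 -m inch '0 0 -2 0 1;0 0 -5 0 1;0 0 -9 0 1;0 0 -13 0 1;1 -3 -15.5 0 1;2 -7 -15.5 0.03 1;3 -10.5 -15.5 0.06 1;4 -14 -15.5 0.1 1;5 -17.5 -15.5 0.13 1;6 -21.5 -15.5 0.13 1;7 -25 -15.5 0.13 1;8 -28.5 -15.5 0.13 1;8.4 -30.1 -15.5 0.13 1;8.4 -30.1 -14 0.13 1;8.4 -30.1 -12 0.13 1;8.4 -30.1 -10.5 0.13 1;8.4 -30.1 -10.5 0.13 1;8.4 -30.1 -10.5 0.13 1'
python3 - <<'E'
from h import *
o,p,d=snap("wrist",7);print(o["tool_pos"],o["ee_rot"],o["width"],o["wrist_force"],o["qvel"])
snap("side",7);snap("scene",7)
cv2.imwrite("pics/c7.png",cv2.resize(p[60:330,130:400],None,fx=2.9,fy=2.2,interpolation=cv2.INTER_CUBIC))
E
```

```text
time: 11.57
tool_pos: [0.5404, 0.0055, 0.2043]
ee_rot: [-3.141, 0.001, -0.064]
wrist_force: [-0.2, 0.0, -0.7]
width: 0.018
[0.5404 0.0055 0.2043] [-3.1408  0.0005 -0.0637] 0.018047635633043575 [-0.1799  0.0264 -0.6832] [-0.0034 -0.018  -0.0481  0.0019  0.0021 -0.0007]
```

View pics/wrist7.png

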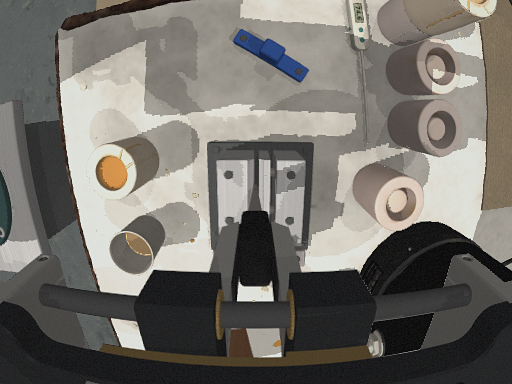

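View pics/side7.png

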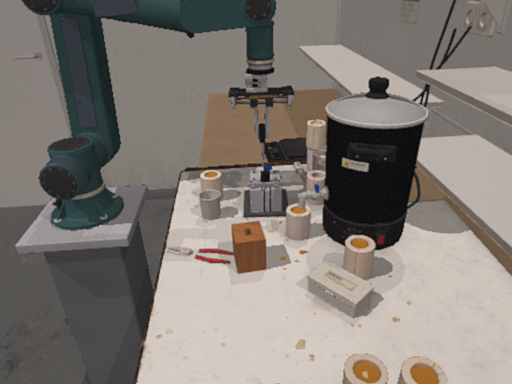

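View pics/scene7.png

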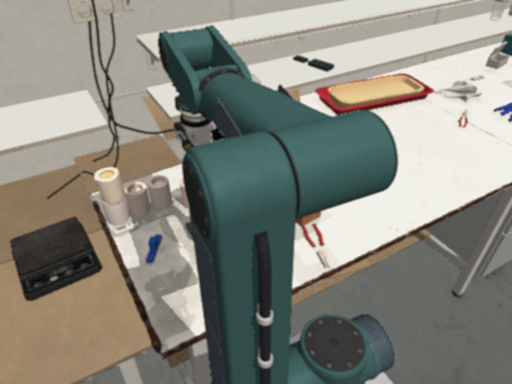

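```bash
python3 - <<'E'
from fit import *
o,p,d=load("wrist",7)
cv2.imwrite("pics/c8.png",cv2.resize(p[135:255,200:320],None,fx=5,fy=5,interpolation=cv2.INTER_CUBIC))
_,q,_=load("side",7)
cv2.imwrite("pics/c9.png",cv2.resize(q[95:220,225:310],None,fx=7,fy=4.8*1,interpolation=cv2.INTER_CUBIC))
W,us,vs=wc(o,d,(205,318,140,250))
yaw=-.063;ex=np.array([np.cos(yaw),np.sin(yaw)]);ey=np.array([-ex[1],ex[0]])
X=W[:,:2]@ex;Y=W[:,:2]@ey
s=(abs(W[:,2]-.087)<.003)
print("tcp XY",o["tool_pos"][:2]@ex,o["tool_pos"][:2]@ey)
for y in np.arange(.035,.068,.005):
    k=s&(abs(Y-y)<.0025);x=np.sort(X[k]);g=np.diff(x);i=np.nonzero(g>.0025)[0]
    print(round(y,3),k.sum(),x[0],[(x[j],x[j+1]) for j in i],x[-1])
print(Y[s].max())
E
```

```text
tcp XY 0.5389627693880921 0.03950486286206772
0.035 308 0.4996360897093373 [(np.float64(0.5351687657857721), np.float64(0.5477251836139625)), (np.float64(0.55401181590576), np.float64(0.5611930233339062))] 0.5910037576704045
0.04 312 0.49977422799900506 [(np.float64(0.5351782109677331), np.float64(0.5476800541741992)), (np.float64(0.5539420932411652), np.float64(0.5610867352381386))] 0.590598911112593
0.045 329 0.49989792480652834 [(np.float64(0.5341837922509526), np.float64(0.5466152716223658)), (np.float64(0.5539305346439587), np.float64(0.560986271888639))] 0.5903461816580765
0.05 297 0.5001836871144935 [(np.float64(0.5352224498486904), np.float64(0.5476122850103188)), (np.float64(0.5538679120923333), np.float64(0.5609730565059584))] 0.5913738414377203
0.055 264 0.5003014781239993 [(np.float64(0.5352428091998039), np.float64(0.5465875922041035)), (np.float64(0.5538060646781007), np.float64(0.5608401439940744))] 0.5910266658921783
0.06 339 0.5004370694297818 [(np.float64(0.535272593976669), np.float64(0.5475615335306048)), (np.float64(0.5537412890936858), np.float64(0.560845944560573))] 0.591008421919869
0.065 339 0.5006088500888058 [(np.float64(0.5352751336803686), np.float64(0.546522119391079)), (np.float64(0.5547083595260349), np.float64(0.5607889968258122))] 0.5907635596414422
0.07011017431735299
```

View pics/c8.png

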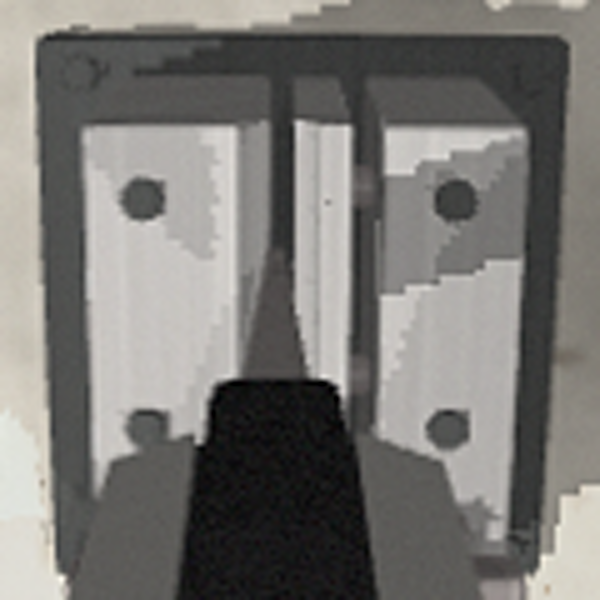

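View pics/c9.png

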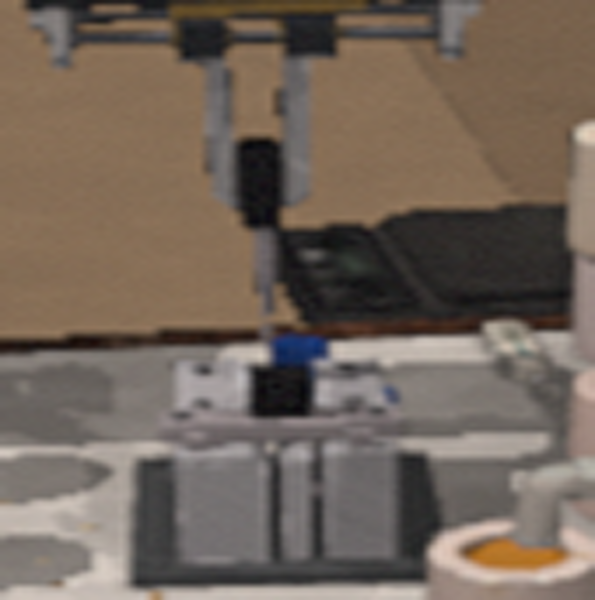

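```bash
python3 - <<'E'
from fit import *
o,p,d=load("wrist",7)
W,us,vs=wc(o,d,(235,275,180,215))
Rm=R.from_euler('xyz',o["ee_rot"]).as_matrix()
T=(W-o["tool_pos"])@Rm
k=(W[:,2]>.105)
for v in range(180,213,2):
    j=k&(vs==v)
    if j.sum(): print(v,us[j].min(),us[j].max(),T[j].mean(0)*1000,"xr",T[j][:,0].min()*1000,T[j][:,0].max()*1000)
# gap image edges: dark columns in each row
g=cv2.cvtColor(p,cv2.COLOR_BGR2GRAY)
for v in (150,160,165,170,175,180): print(v,list(zip(range(246,266),g[v,246:266])))
E
```

```text
184 253 256 [ -0.0135 -11.4237  89.2949] xr -1.4122859693399032 1.3866087349918876
186 253 256 [ -0.0013 -11.3504  82.2293] xr -1.3692956019346012 1.3650233827422855
188 252 256 [ -0.4356 -11.1821  75.867 ] xr -2.2026420401767157 1.3410388852429798
190 252 257 [  0.0242 -11.2674  68.8974] xr -2.1387791556498152 2.192330390652038
192 252 257 [  0.034  -11.3382  62.31  ] xr -2.08130017275623 2.1521733552816746
194 251 258 [  0.0484 -11.4097  56.0249] xr -2.8341881125277806 2.938657649608043
196 251 258 [  0.0522 -11.297   50.6394] xr -2.779894335980406 2.8843153426939336
198 251 258 [  0.0607 -11.4237  44.7086] xr -2.693752032666889 2.8064275112742485
200 250 259 [  0.0715 -11.3786  39.5808] xr -3.395853707596072 3.546310302110028
202 250 259 [  0.0822 -11.4766  34.2223] xr -3.314196944234765 3.483200845068244
204 249 260 [  0.0819 -11.4645  29.4193] xr -4.008034966006756 4.153045171553601
206 249 260 [ -0.0682 -11.4417  24.8408] xr -3.9020344383012353 4.085771881016962
208 249 260 [  0.0986 -11.4057  20.4801] xr -3.8158317600206244 3.9974872544751796
210 248 261 [  0.1122 -11.4045  16
[... 2052 characters left out ...]
, (254, np.uint8(73)), (255, np.uint8(47)), (256, np.uint8(50)), (257, np.uint8(47)), (258, np.uint8(61)), (259, np.uint8(179)), (260, np.uint8(189)), (261, np.uint8(185)), (262, np.uint8(181)), (263, np.uint8(166)), (264, np.uint8(197)), (265, np.uint8(144))]
180 [(246, np.uint8(212)), (247, np.uint8(164)), (248, np.uint8(134)), (249, np.uint8(136)), (250, np.uint8(140)), (251, np.uint8(143)), (252, np.uint8(145)), (253, np.uint8(126)), (254, np.uint8(69)), (255, np.uint8(49)), (256, np.uint8(52)), (257, np.uint8(46)), (258, np.uint8(60)), (259, np.uint8(182)), (260, np.uint8(188)), (261, np.uint8(186)), (262, np.uint8(182)), (263, np.uint8(164)), (264, np.uint8(198)), (265, np.uint8(197))]
```

```bash
python3 -m inch '0.16 0 1 0 1;0.16 0 2 0 1;0.16 0 2.6 0 1;0.16 0 2.6 0 1;0.16 0 2.6 0 1;0.16 0 2.6 0 1'
python3 - <<'E'
from fit import *
o,p,d=snap("wrist",8);print(o["tool_pos"],o["ee_rot"],o["width"],o["wrist_force"])
cv2.imwrite("pics/c10.png",cv2.resize(p[135:255,200:320],None,fx=5,fy=5,interpolation=cv2.INTER_CUBIC))
yaw=-.063;ex=np.array([np.cos(yaw),np.sin(yaw)]);ey=np.array([-ex[1],ex[0]]);print(o["tool_pos"][:2]@ex,o["tool_pos"][:2]@ey)
E
```

```text
time: 12.22
tool_pos: [0.5435, 0.005, 0.1811]
ee_rot: [-3.141, -0.005, -0.064]
wrist_force: [0.0, 0.4, -0.7]
width: 0.0176
[0.5435 0.005  0.1811] [-3.1409 -0.0049 -0.0642] 0.017630075956145606 [ 0.0478  0.3646 -0.7344]
0.5421296346426683 0.03925504120472928
```

View pics/c10.png

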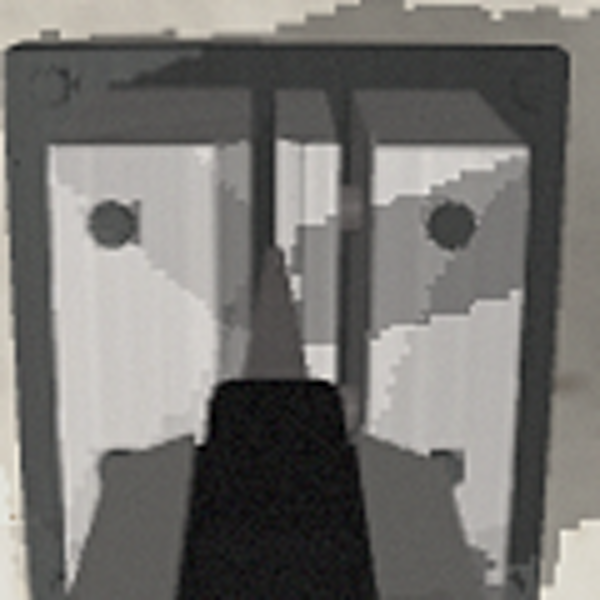

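```bash
python3 -m inch '-0.18 0 0 0 1;-0.18 0 0 0 1;-0.18 0 0 0 1;-0.18 0 0 0 1'
python3 - <<'E'
from fit import *
o,p,d=snap("wrist",9);print(o["tool_pos"],o["ee_rot"],o["width"],o["wrist_force"])
cv2.imwrite("pics/c11.png",cv2.resize(p[135:255,200:320],None,fx=5,fy=5,interpolation=cv2.INTER_CUBIC))
yaw=-.063;ex=np.array([np.cos(yaw),np.sin(yaw)]);ey=np.array([-ex[1],ex[0]]);print(o["tool_pos"][:2]@ex,o["tool_pos"][:2]@ey)
g=cv2.cvtColor(p,cv2.COLOR_BGR2GRAY)
for v in (165,175,188,192): print(v,list(zip(range(246,266),g[v,246:266].tolist())))
E
```

```text
time: 12.6
tool_pos: [0.542, 0.0051, 0.1817]
ee_rot: [-3.141, -0.006, -0.064]
wrist_force: [-0.2, 0.4, -1.8]
width: 0.0179
[0.542  0.0051 0.1817] [-3.1409 -0.0061 -0.0642] 0.01788669401410595 [-0.1945  0.3833 -1.8426]
0.5406003654084685 0.039239990144898804
165 [(246, 134), (247, 143), (248, 144), (249, 145), (250, 144), (251, 100), (252, 61), (253, 49), (254, 53), (255, 47), (256, 61), (257, 184), (258, 193), (259, 187), (260, 181), (261, 179), (262, 164), (263, 196), (264, 198), (265, 195)]
175 [(246, 113), (247, 118), (248, 121), (249, 140), (250, 146), (251, 100), (252, 52), (253, 47), (254, 52), (255, 50), (256, 63), (257, 187), (258, 191), (259, 188), (260, 176), (261, 178), (262, 175), (263, 197), (264, 196), (265, 195)]
188 [(246, 116), (247, 122), (248, 121), (249, 122), (250, 133), (251, 93), (252, 67), (253, 72), (254, 71), (255, 89), (256, 79), (257, 120), (258, 181), (259, 195), (260, 132), (261, 108), (262, 126), (263, 138), (264, 135), (265, 135)]
192 [(246, 115), (247, 121), (248, 121), (249, 114), (250, 110), (251, 87), (252, 77), (253, 78), (254, 76), (255, 77), (256, 77), (257, 70), (258, 179), (259, 198), (260, 134), (261, 108), (262, 127), (263, 137), (264, 134), (265, 136)]
```

View pics/c11.png

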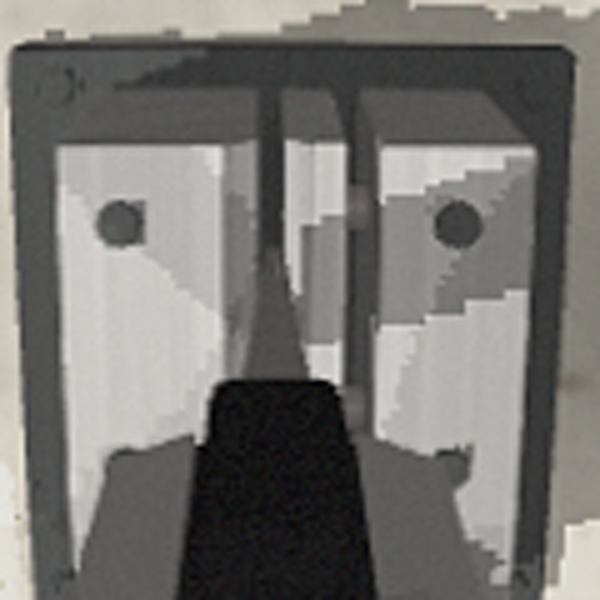

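```bash
python3 -m inch '-0.15 0 0.4 0 1;-0.15 0 0.8 0 1;-0.15 0 1.2 0 1;-0.15 0 1.5 0 1;-0.15 0 1.5 0 1;-0.15 0 1.5 0 1'
cat > st.py <<'E'
from fit import *
import sys
o=robot.get_obs();tag=sys.argv[1] if len(sys.argv)>1 else None
if tag: o,p,d=snap("wrist",tag);cv2.imwrite(f"pics/z{tag}.png",cv2.resize(p[135:255,200:320],None,fx=5,fy=5,interpolation=cv2.INTER_CUBIC))
yaw=-.063;ex=np.array([np.cos(yaw),np.sin(yaw)]);ey=np.array([-ex[1],ex[0]])
f=o["wrist_force"];print("X,Y",o["tool_pos"][:2]@ex,o["tool_pos"][:2]@ey,"z",o["tool_pos"][2],"tipdepth",.087-(o["tool_pos"][2]-.0903),"rot",o["ee_rot"],"F",f[:2]@ex,f[:2]@ey,f[2],"M",o["wrist_torque"],"w",o["width"],"t",o["time"])
E
python3 st.py 10
```

```text
time: 13.15
tool_pos: [0.5403, 0.0052, 0.1661]
ee_rot: [-3.141, -0.005, -0.064]
wrist_force: [-0.0, -0.7, -0.6]
width: 0.0177
X,Y 0.5389386904051349 0.03924821088272784 z 0.1661238688383659 tipdepth 0.011176131161634087 rot [-3.1409 -0.005  -0.0642] F 0.005238813727743689 -0.7357194525639597 -0.6469317564468703 M [-0.0728 -0.047  -0.0631] w 0.017721312152643207 t 13.15
```

View pics/z10.png

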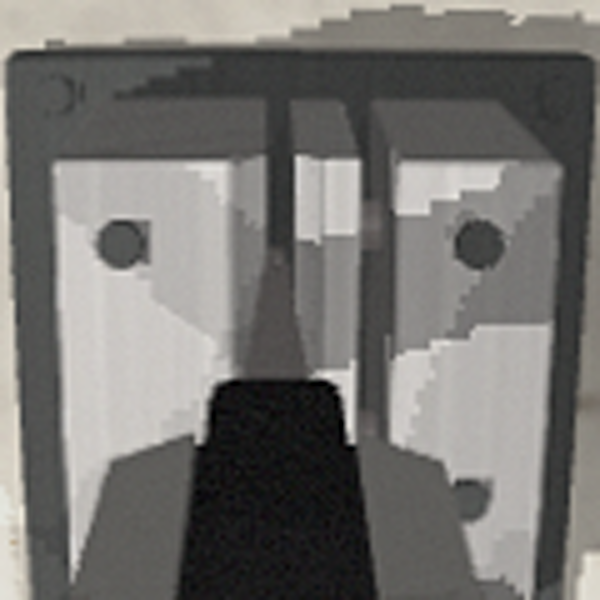

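```bash
python3 -m inch '0.04 0 0.3 0 1;0.04 0 0.6 0 1;0.04 0 0.9 0 1;0.04 0 1.2 0 1;0.04 0 1.2 0 1;0.04 0 1.2 0 1'; python3 st.py
```

```text
time: 13.7
tool_pos: [0.5408, 0.0052, 0.1541]
ee_rot: [-3.141, -0.005, -0.064]
wrist_force: [0.8, 0.6, -1.1]
width: 0.0176
X,Y 0.5394036731059039 0.03928482120872367 z 0.1540880841838958 tipdepth 0.023211915816104198 rot [-3.1409 -0.0049 -0.0642] F 0.720012060049417 0.6531855543653708 -1.0760171277201067 M [ 0.0456 -0.0597 -0.0097] w 0.01762644116376181 t 13.7
```

```bash
python3 -m inch '0 0 0.2 0 1;0 0 0.4 0 1;0 0 0.4 0 1;0 0 0.4 0 1;0 0 0.4 0 1'; python3 st.py; python3 -m inch '0 0 0.2 0 1;0 0 0.3 0 1;0 0 0.3 0 1;0 0 0.3 0 1;0 0 0.3 0 1'; python3 st.py 11
```

```text
time: 14.12
tool_pos: [0.5409, 0.0052, 0.1501]
ee_rot: [-3.141, -0.005, -0.064]
wrist_force: [1.0, -0.1, -0.8]
width: 0.018
X,Y 0.5395045671415264 0.039265178604561184 z 0.15010281510820575 tipdepth 0.02719718489179425 rot [-3.1409 -0.0051 -0.0642] F 0.9605853352500606 -0.05632361318567088 -0.8304759959273478 M [-0.0461 -0.2326 -0.0271] w 0.017965806338005774 t 14.1167
time: 14.53
tool_pos: [0.541, 0.0052, 0.1471]
ee_rot: [-3.141, -0.005, -0.064]
wrist_force: [1.0, 0.1, -1.8]
width: 0.0182
X,Y 0.5396167553511588 0.03927470566484206 z 0.14706560830316703 tipdepth 0.030234391696832966 rot [-3.1409 -0.0053 -0.0642] F 0.9804024197369972 0.11452039102758813 -1.82032273313584 M [-0.0303 -0.3775 -0.0225] w 0.018192743414313317 t 14.5333
```

View pics/z11.png

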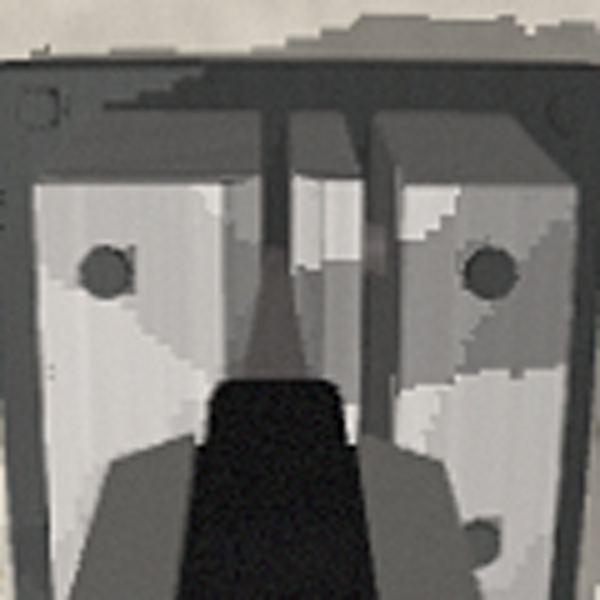

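```bash
python3 -m inch '0.04 0 0.15 0 1;0.04 0 0.3 0 1;0.04 0 0.3 0 1;0.04 0 0.3 0 1'; python3 st.py; python3 -m inch '0.03 0 0.2 0 1;0.03 0 0.3 0 1;0.03 0 0.3 0 1;0.03 0 0.3 0 1'; python3 st.py
```

```text
time: 14.92
tool_pos: [0.5413, 0.0052, 0.1438]
ee_rot: [-3.141, -0.005, -0.064]
wrist_force: [0.3, 0.3, -1.0]
width: 0.0179
X,Y 0.5398658766325097 0.039290794904659525 z 0.1437722624839901 tipdepth 0.03352773751600989 rot [-3.1409 -0.0047 -0.0643] F 0.2738286242307486 0.3525575155027267 -0.9979150313677592 M [-0.064  -0.0703  0.0139] w 0.017862374784046342 t 14.9167
time: 15.25
tool_pos: [0.5414, 0.0052, 0.1405]
ee_rot: [-3.141, -0.004, -0.064]
wrist_force: [0.5, -0.7, -1.7]
width: 0.0178
X,Y 0.5400174632208041 0.03927312575645679 z 0.14053164291475595 tipdepth 0.03676835708524405 rot [-3.1409 -0.0043 -0.0643] F 0.49622197448032873 -0.6209583941608777 -1.7191845834324875 M [-0.0155 -0.0658 -0.0257] w 0.017764395686880312 t 15.25
```

```bash
python3 -m inch '0.03 0 0.15 0 1;0.03 0 0.3 0 1;0.03 0 0.3 0 1;0.03 0 0.3 0 1'; python3 st.py; python3 -m inch '0.02 0 0.2 0 1;0.02 0 0.2 0 1;0.02 0 0.2 0 1;0.02 0 0.2 0 1'; python3 st.py
```

```text
time: 15.58
tool_pos: [0.5416, 0.0052, 0.1373]
ee_rot: [-3.141, -0.004, -0.064]
wrist_force: [-0.2, -0.1, -1.1]
width: 0.0179
X,Y 0.5402008262756937 0.0393016702881353 z 0.1373200686631236 tipdepth 0.0399799313368764 rot [-3.1408 -0.0039 -0.0643] F -0.22132111251273429 -0.14765209938123783 -1.1145073409638986 M [-0.0753  0.0716 -0.0814] w 0.01788662508253439 t 15.5833
time: 15.92
tool_pos: [0.5417, 0.0052, 0.1352]
ee_rot: [-3.141, -0.004, -0.064]
wrist_force: [-1.8, 0.6, 0.0]
width: 0.0176
X,Y 0.5403103030065547 0.039301352320481674 z 0.13520733228839957 tipdepth 0.04209266771160043 rot [-3.1408 -0.0036 -0.0643] F -1.8171884937155303 0.48397881611843857 0.022515566185814795 M [ 0.0527  0.1812 -0.0222] w 0.017600639658434464 t 15.9167
```

```bash
python3 -m inch '-0.03 0 0.1 0 1;-0.03 0 0.1 0 1;-0.03 0 0.1 0 1;-0.03 0 0.1 0 1'; python3 st.py; python3 -m inch '0 0 0.1 0 1;0 0 0.1 0 1;0 0 0.1 0 1;0 0 0.1 0 1'; python3 st.py
```

```text
time: 16.25
tool_pos: [0.5417, 0.0052, 0.1344]
ee_rot: [-3.141, -0.004, -0.064]
wrist_force: [-0.9, 0.5, 0.5]
width: 0.0177
X,Y 0.5402707228632095 0.0392894221245997 z 0.13443443801399196 tipdepth 0.042865561986008036 rot [-3.1408 -0.0043 -0.0643] F -0.9384058873719715 0.40074591893553474 0.45868036508400367 M [-0.0211  0.0186 -0.086 ] w 0.01774886269838217 t 16.25
time: 16.58
tool_pos: [0.5418, 0.0052, 0.1336]
ee_rot: [-3.141, -0.005, -0.064]
wrist_force: [-1.1, -0.4, 3.3]
width: 0.0176
X,Y 0.540349130246792 0.03928178193813598 z 0.13357151717917565 tipdepth 0.04372848282082435 rot [-3.1409 -0.0046 -0.0643] F -1.1186265080056121 -0.5140690751929022 3.318819496176168 M [ 0.0209  0.1529 -0.0605] w 0.01760592147075135 t 16.5833
```

```bash
cat > avg.py <<'E'
from fit import *
yaw=-.063;ex=np.array([np.cos(yaw),np.sin(yaw)]);ey=np.array([-ex[1],ex[0]])
F=[];M=[]
for i in range(8):
    robot.snapshot("side");o=robot.get_obs();f=o["wrist_force"];F.append([f[:2]@ex,f[:2]@ey,f[2]]);M.append(o["wrist_torque"])
print("F",np.mean(F,0),np.std(F,0),"M",np.mean(M,0),"z",o["tool_pos"],o["time"])
E
python3 avg.py
```

```text
F [-0.7622  0.4909  2.2026] [0.464  0.4136 0.2192] M [-0.0055  0.1819 -0.0525] z [0.5417 0.0052 0.1335] 16.9833
```

```bash
python3 -m inch '-0.02 0 0.08 0 1;-0.02 0 0.08 0 1;-0.02 0 0.08 0 1;-0.02 0 0.08 0 1;-0.02 0 0.08 0 1';python3 avg.py; python3 st.py 12
```

```text
time: 17.4
tool_pos: [0.5417, 0.0052, 0.1327]
ee_rot: [-3.141, -0.005, -0.064]
wrist_force: [-0.9, 0.4, 2.2]
width: 0.0178
F [0.2931 0.0458 1.9785] [0.1572 0.4362 0.8475] M [-0.0205 -0.0697 -0.0364] z [0.5417 0.0052 0.1327] 17.8
X,Y 0.5403130571091488 0.03928172032022119 z 0.13273154650878718 tipdepth 0.044568453491212814 rot [-3.1409 -0.0049 -0.0643] F 0.22003038163322125 0.6274667085581005 2.962524947727535 M [-0.014  -0.1377 -0.0345] w 0.017784652736187578 t 17.8
```

View pics/wrist12.png

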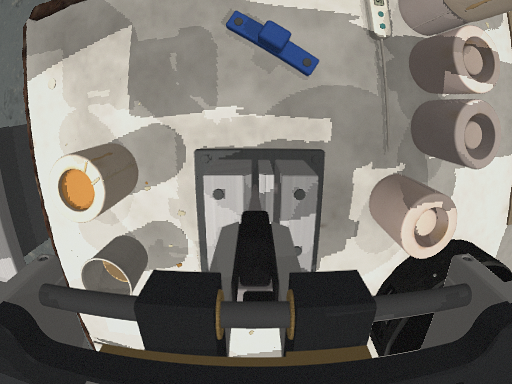

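```bash
python3 -m inch '0 0 0.12 0 1;0 0 0.12 0 1;0 0 0.12 0 1;0 0 0.12 0 1;0 0 0.12 0 1';python3 avg.py; python3 st.py
```

```text
time: 18.27
tool_pos: [0.5417, 0.0052, 0.1316]
ee_rot: [-3.141, -0.005, -0.064]
wrist_force: [-0.5, -0.1, 2.2]
width: 0.0175
F [0.0447 0.1934 2.6851] [0.3184 0.5532 0.325 ] M [-0.0133 -0.0834 -0.0429] z [0.5418 0.0052 0.1316] 18.6667
X,Y 0.5403624145842826 0.039276767080050845 z 0.1315669121190493 tipdepth 0.04573308788095069 rot [-3.1408 -0.005  -0.0643] F 0.4082887443928287 -0.8001425569037733 2.427732770836375 M [-0.0121 -0.0683 -0.0392] w 0.017201123597660337 t 18.6667
```

```bash
python3 -m inch '0 0 0.12 0 1;0 0 0.15 0 1;0 0 0.15 0 1;0 0 0.15 0 1;0 0 0.15 0 1;0 0 0.15 0 1';python3 avg.py; python3 st.py 13; python3 - <<'E'
from fit import *
o,p,d=load("wrist",13)
W,us,vs=wc(o,d,(235,280,180,225));Rm=R.from_euler('xyz',o["ee_rot"]).as_matrix();T=(W-o["tool_pos"])@Rm
for v in range(184,214,4):
    j=(vs==v)&(T[:,1]>-.02)&(abs(T[:,0])<.009)
    if j.sum(): print(v,T[j].mean(0)*1000)
snap("side",13);_,q,_=load("side",13);cv2.imwrite("pics/c13.png",cv2.resize(q[95:290,195:320],None,fx=4.5,fy=3,interpolation=cv2.INTER_CUBIC))
E
```

```text
time: 19.17
tool_pos: [0.5418, 0.0052, 0.1301]
ee_rot: [-3.141, -0.005, -0.064]
wrist_force: [-0.6, 0.3, 3.4]
width: 0.018
F [-0.0833  0.1639  3.4863] [0.3713 0.4482 0.489 ] M [-0.0073 -0.0662 -0.0416] z [0.5418 0.0052 0.1302] 19.5667
X,Y 0.5404013504732699 0.03927642667297131 z 0.13015797246957092 tipdepth 0.04714202753042908 rot [-3.1409 -0.0052 -0.0643] F -0.11446727186345151 -0.37225625714811106 3.567337210227423 M [-0.0104 -0.0792 -0.0638] w 0.01804854583935901 t 19.5667
184 [-0.0862 -9.3855 97.2622]
188 [  0.3973 -14.9919  61.7704]
192 [ -0.3498 -13.5116  54.6768]
196 [ -0.3134 -12.1615  47.7499]
200 [ -0.3092 -10.2266  43.2465]
204 [-0.3051 -8.8243 37.4437]
208 [ 0.0973 -7.4745 31.9088]
212 [  0.1312 -14.3565   3.8236]
```

View pics/c13.png

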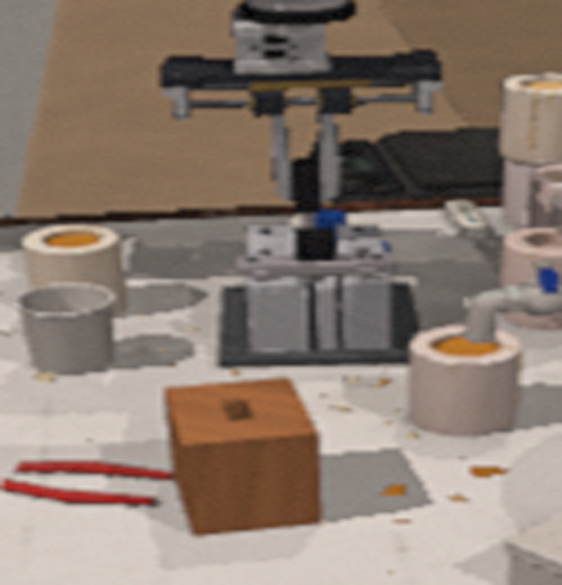

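View pics/z13.png

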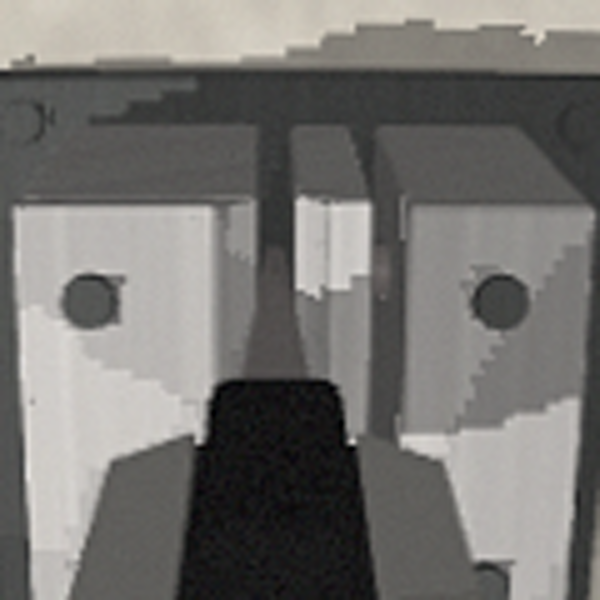

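```bash
python3 - <<'E'
from fit import *
for t in (7,12,13):
    o,p,d=load("wrist",t)
    W,us,vs=wc(o,d,(253,257,180,213));Rm=R.from_euler('xyz',o["ee_rot"]).as_matrix();T=(W-o["tool_pos"])@Rm
    print(t)
    for v in range(182,212,3):
        j=(vs==v); print(v,np.median(T[j],0)*1000)
    W,us,vs=wc(o,d,(244,266,212,245));T=(W-o["tool_pos"])@Rm
    k=(T[:,2]<-.028)&(T[:,2]>-.05);print("handle top",np.median(T[k],0)*1000,T[k].min(0)*1000,T[k].max(0)*1000,k.sum())
E
```

```text
7
182 [ -0.2005  12.1886 191.9838]
185 [ -0.0077 -11.3108  86.0107]
188 [  0.0043 -11.2381  75.66  ]
191 [  0.0281 -11.3828  65.2797]
194 [  0.0444 -11.4291  55.9588]
197 [  0.0586 -11.4133  47.4665]
200 [  0.0722 -11.2403  40.0216]
203 [  0.0837 -11.2913  32.3482]
206 [  0.099  -11.6548  24.2088]
209 [  0.1079 -11.6896  17.4958]
handle top [  0.4654 -14.2118 -36.6859] [ -5.6047 -15.2781 -40.967 ] [  5.9925 -11.6884 -28.0675] 297
12
182 [ -0.0686  -5.3784 121.3448]
185 [ -0.0066 -11.3396  85.8995]
188 [  0.006  -11.1717  75.9059]
191 [  0.0277 -11.4008  65.2157]
194 [  0.0443 -11.3984  56.0641]
197 [  0.0562 -11.2053  48.1531]
200 [  0.0721 -11.2941  39.8506]
203 [  0.0851 -11.5024  31.6992]
206 [  0.0939 -11.3042  25.2509]
209 [  0.1092 -11.3778  18.3928]
handle top [ -0.0525 -14.1911 -36.8853] [ -5.6335 -15.2419 -40.6687] [  5.9828 -11.8986 -28.0428] 292
13
182 [ -0.0635  -6.5107 116.7913]
185 [ -0.0066 -11.3915  85.6997]
188 [  0.0055 -11.2129  75.7532]
191 [  0.0261 -11.1582  66.0789]
194 [  0.0442 -11.3696  56.1626]
197 [  0.0597 -11.2568  47.9833]
200 [  0.0716 -11.4157  39.4632]
203 [  0.0833 -11.3404  32.1976]
206 [  0.0973 -11.2844  25.31  ]
209 [  0.1072 -11.4471  18.1935]
handle top [  0.4655 -14.2075 -36.566 ] [ -5.6313 -15.2422 -40.6292] [  5.995  -11.992  -28.1769] 294
```

```bash
python3 -m inch '0 0 0.1 0 1;0 0 0.1 0 1;0 0 0.1 0 1;0 0 0.1 0 1;0 0 0.1 0 1;0 0 0.1 0 1;0 0 0.1 0 1';python3 avg.py; python3 st.py; python3 - <<'E'
from fit import *
o,p,d=snap("side",14)
P,u,v=cloud("side",d)
k=(abs(P[:,0]-.5405)<.06)&(abs(P[:,1]+.07)<.03)
for z0,z1 in [(.097,.105),(.124,.136)]:
    Q=P[k&(P[:,2]>z0)&(P[:,2]<z1)];print(len(Q),Q.min(0),Q.max(0),np.median(Q,0))
E
```

```text
time: 20.25
tool_pos: [0.5419, 0.0052, 0.1291]
ee_rot: [-3.141, -0.005, -0.064]
wrist_force: [1.4, -0.3, 4.1]
width: 0.0179
F [0.2533 0.2423 3.3213] [0.5305 0.4512 0.2924] M [-0.016  -0.1532 -0.0435] z [0.5418 0.0052 0.1291] 20.65
X,Y 0.5404406224937484 0.039294718728465676 z 0.1291002383894246 tipdepth 0.04819976161057539 rot [-3.1409 -0.0052 -0.0643] F 1.1407322787729188 0.1904723981873833 3.4288893032618533 M [-0.0668 -0.1557 -0.0287] w 0.01766790441267069 t 20.65
159 [ 0.4876 -0.0939  0.097 ] [ 0.5872 -0.0471  0.1049] [ 0.539  -0.0775  0.1023]
51 [ 0.5255 -0.0835  0.1245] [ 0.5494 -0.0617  0.1351] [ 0.5378 -0.0779  0.1325]
```

```bash
python3 -c "
from bench import robot
print(robot.close_job())"
```

```text
the job is handed in; nothing more can be done
None
```

I laid the steel bar across the mould between the ears and let go of it, then slid the blade into the gap. I handed the job in at about 20.7 s with the blade still gripped and pressed snug. No verdict was reported.

**Bar:** After release, the wrist camera put it about 1 mm from the cradle. Its top was at about 101 mm and its grip block's top at about 131 mm, which means it is flat on both blocks. A side view just before hand-in gave the same heights within about 1.5 mm. I left the blue look-alike alone.

**Blade:** It is about 48 mm deep, roughly 37 mm towards the +y end, and upright. It had not slipped in the gripper at the wrist-camera check, about 1 mm above the final depth.

**Force:** It is pressed down with about 4.2 N, inside the 3 to 7 N snug range. The average sideways force was about 0.25 N, so it should be bearing on both plates.

**What I could not confirm:**
- **Plate forces:** I had no direct reading of the force on each plate or of how far the sprung plate had moved. I inferred both from the wrist force. From the depth where it began to drag (about 43 mm), I estimate the gap opened by about 0.5 mm.
- **Noise and gap size:** Single wrist-force readings varied by about 0.5 N. The pictures suggested a gap of about 5.0 to 6.0 mm, while the drag depth implies about 6.7 mm.

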